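Drop the raised dosing plug onto its key

ROBOT

A 7-joint arm with a two-finger parallel gripper is mounted at the origin on a cart in front of the work surface, level with it; the furniture and walls round the work are solid. World frame = base frame: x ahead of the robot, y to its left, z up, the work surface at z = 0. Lengths are in mm, angles in rad, forces in N, time in s.
With the tool pointing down it reaches from about 425 to 1025 mm from the base axis. Payload 9.4 kg.
Tool frame: the origin (TCP) lies midway between the tips of the shut fingers; the grasp point (between the pads) lies 19 mm behind it (env.hold_point_z is the distance from the TCP to the grasp point, in mm); z points along the fingers, y is the direction in which the jaws open and shut (so a half turn about z gives the same grasp; the last joint's range is limited). The gripper opens to 93 mm and grips with 3 to 60 N. Pads are 15 mm wide; open, the fingers measure 128 mm over their backs; the gripper's body (75 mm by 188 mm) begins 65 mm behind the grasp point.
Start: joints at [-1.178, 0.599, -0.003, 1.599, 0.002, 0.943, -0.08], TCP at [328.217, 646.45, 218.618] pointing down, gripper open.
Joint ranges: [-2.57, 2.57], [-0.35, 1.97], [-1.29, 1.29], [0.11, 2.56], [-1.05, 4.19], [0.11, 1.86], [-2.63, 2.63]. Speed limits (rad/s): [2.22, 2.22, 3.01, 3.01, 3.14, 3.14, 3.14].

INTERFACE

Orientations are given as a unit quaternion [x, y, z, w].
In Python, from plant import env gives the robot as it stands. Calls block until the motion is done:
- env.reach(position, orientation): joint-space move of the TCP to a pose.
- env.movel(position, ori=None, velocity=150): straight line of the TCP; ori=None keeps the orientation; velocity is the mean speed in mm/s.
- env.move_joints(angles): joint-space move.
- env.gripper_to(opening, effort=None): opening from 0.0 (shut) to 1.0 (fully open); effort is the grip in N (None keeps the last); returns when the fingers have stopped.
- env.sleep(seconds).
- env.ik(position, orientation): joint angles nearest the present ones, or None.
- env.state(): the state.
- env.capture(name): name is "side" or "top" or "wrist"; returns a dict with "color" (420x560x3 uint8, red, green, blue), "z_map" (420x560 float32, mm along the optical axis (not along the pixel's ray), 0 where there is no reading), "camera_matrix" (3x3 intrinsics, pixels), "cam_to_world" (4x4, takes a point from camera to world coordinates); the wrist camera has in their place "hand_eye" (4x4, takes a point from camera to tool coordinates, whose origin is the TCP and whose axes are the flange's). Camera axes: x right, y down, z forward; pixel columns grow to the right and rows downward; lengths in mm; the calibration is good to about 2 mm. The wrist camera is an equidistant fisheye: a pixel r from the principal point sees the ray r / f radians off the axis. A picture is of the moment at which its call begins: read the wrist's pose just before it.
A pose or a line that the arm cannot do raises env.IKError and nothing moves.
- env.close_job(): hands the job in, once; it reports no verdict.
The state is a dict: "t": time; "joint_pos": joint angles; "dq": joint speeds; "joint_torque": joint torques, N m; "tcp_pos": TCP position; "orientation": TCP orientation; "ft_force": force on the tool from outside, world axes, zero at the start; "ft_torque": the same for the moment, N m; "opening": opening from 0.0 (shut) to 1.0 (fully open).
Only numpy, scipy, OpenCV 4.12 (cv2) and the standard library are available. Lean on these libraries where they do the work, as an engineer would, in place of code of your own. Each camera call takes 0.05 s, during which the arm holds its last target.

TASK

The dosing block is back from washing, but one of its three steel plugs was put in at the wrong angle and stands up on the key in its port. Take that raised plug by its wing handle, turn it until the wing lies in line with the dark ribs beside its port, as on the other two, and let it drop fully home so that its collar rests on the block; leave the other two plugs seated.

Things in the scene. Friction and masses are not known exactly. Their poses are not given: they have to be found in the camera images.
- dosing_block: white block fixed to the table, 100 (x) x 300 (y) x 64 mm high; origin: centre of underside. Ports of 34 mm diameter at x = 0, y = -95, 0, +95 mm. 32 mm below the top each bore narrows to a slot 32 mm long (block's x axis) and 19 mm wide, the key. Beside each port two dark ribs, 3 mm high, at x = -39 and +39 mm, show the slot's line. Steel spouts on the -x side.
- raised_plug_wing (a point): centre of the wing handle of the steel plug that stands too high, in any port: an upright bar 58 long (x axis), 12 thick (y), 26 mm high (z up). It starts 123 mm above the table, turned 0.6 to 1.35 rad counter-clockwise (from above) from the ribs' line, and turns freely. Within 0.2 rad of that line (a half turn is the same) it can sink 18 mm, wing's centre then at 105 mm. Plug about 0.35 kg.
- seated_plug_1_wing (a point): centre of the wing handle of an identical plug, already home, 105 mm above the table; leave it. All three plugs: below the wing's centre a neck 20 mm across, then a collar 44 mm across, 6 mm thick, its underside 41 mm down; a shank 32 mm across; at the foot a flat tang 29 x 13 mm, long along the wing, ending 91 mm down.
- seated_plug_2_wing (a point): centre of the wing handle of the third identical plug, already home, 105 mm above the table, wing in line with the ribs; leave it.
There are look-alikes about, which are no part of the job. What is shaped like the part that bears seated_plug_1_wing but pink is not meant.

How it is judged (in metres and radians):
At the end, for the whole second after the job is handed in: The raised plug is home in a port: wing's centre 99 to 109 mm above the block's underside, within 12 mm of the row's centre line, upright within 0.12 rad, wing within 0.3 rad of the ribs' line; the other two plugs are still home (wing's centre below 109 mm) (z of raised_plug_wing in the frame of dosing_block between 0.099 and 0.109 m and x of raised_plug_wing in the frame of dosing_block between -0.012 and 0.012 m and y of raised_plug_wing in the frame of dosing_block between -0.11 and 0.11 m and angle between raised_plug_wing's own z axis and vertical below 0.12 rad and angle between the x axis of raised_plug_wing and the x axis of dosing_block, either way round below 0.3 rad and z of each of seated_plug_1_wing, seated_plug_2_wing in the frame of dosing_block below 0.109 m); the robot touches nothing.
It fails at once if one of the two seated plugs is lifted by more than 10 mm or knocked out (distance of any of seated_plug_1_wing, seated_plug_2_wing from where it was at the start of the episode above 0.01 m).
It also fails if it takes over 32 s, if anything falls off the work surface, if the arm or the gripper's body presses on something with over 40 N, if the wrist force passes 120 N, or if a joint passes its speed limit or range.

## Working session

There is one attempt and no reset: what is moved stays moved. The work goes in short steps, each a Python script; the robot and the scene stay as the last script left them, time stands still between calls to the robot, and variables do not carry over. Pictures are saved under pics/ and viewed, and the job is handed in when it is done.

```bash
mkdir -p pics; ls; python3 - <<'E'
from plant import env
import cv2,numpy as np
s=env.state();print(s['t'],s['tcp_pos'],s['orientation'],s['ft_force'],s['opening'])
for n in('top','side'):
    d=env.capture(n);np.savez(f'{n}0.npz',**d)
    cv2.imwrite(f'pics/{n}0.png',d['color'][:,:,::-1])
    print(n,d['camera_matrix'],d['cam_to_world'])
E
```

```text
pics
0.0 [328.02516025 646.00933031 217.76274729] [ 2.32713672e-01  9.72544987e-01 -7.65027187e-04 -1.00555813e-04] [0.67595694 0.96797099 0.07689313] 0.9982608667253974
top [[519.09712345   0.         289.16549195]
 [  0.         519.09712345 218.62675423]
 [  0.           0.           1.        ]] [[-2.32865188e-02 -9.90776701e-01  1.33488828e-01  4.75034105e+02]
 [-9.99650868e-01  2.47437358e-02  9.26765300e-03  2.48532235e+02]
 [-1.24851869e-02 -1.33226411e-01 -9.91006985e-01  9.32289380e+02]
 [ 0.00000000e+00  0.00000000e+00  0.00000000e+00  1.00000000e+00]]
side [[541.56625801   0.         276.66286934]
 [  0.         541.56625801 212.49413446]
 [  0.           0.           1.        ]] [[-9.78471538e-01 -1.52726074e-01  1.38809926e-01  4.87442601e+02]
 [-2.05778736e-01  6.70589843e-01 -7.12716195e-01  9.16854955e+02]
 [ 1.57658203e-02 -7.25936643e-01 -6.87580853e-01  7.29118786e+02]
 [ 0.00000000e+00  0.00000000e+00  0.00000000e+00  1.00000000e+00]]
```

View pics/top0.png

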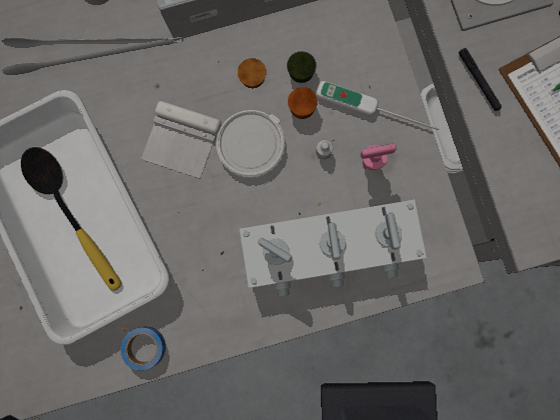

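View pics/side0.png

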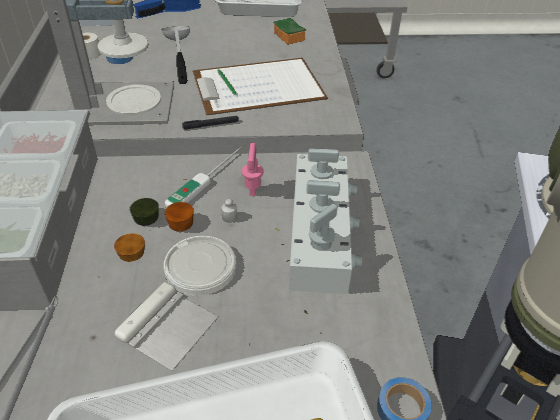

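Candidates: the turned wing at top (275,248), the two in-line wings at (333,238) and (392,230), and the pink look-alike at (377,155), which I exclude. I choose (275,248), which is turned and stands higher. Next I'll measure it and check it in a close crop.

```bash
cat > h.py <<'E'
import numpy as np,cv2
def cloud(d):
    z=d['z_map'];K=d['camera_matrix'];v,u=np.indices(z.shape)
    P=np.stack([(u-K[0,2])/K[0,0]*z,(v-K[1,2])/K[1,1]*z,z],-1)
    T=d['cam_to_world'];W=P@T[:3,:3].T+T[:3,3];W[z<=0]=np.nan
    return W
def rect(p):
    (c,s,a)=cv2.minAreaRect(p.astype(np.float32))
    a=np.deg2rad(a)
    if s[0]<s[1]: a+=np.pi/2;s=s[::-1]
    return np.round(c,1),np.round(s,1),round((a+np.pi/2)%np.pi-np.pi/2,3)
E
python3 - <<'E'
from h import *
for n in('top','side'):
    d=dict(np.load(n+'0.npz'));W=cloud(d)
    m=(W[...,0]>300)&(W[...,0]<520)&(W[...,1]>-20)&(W[...,1]<360)
    t=m&(W[...,2]>58)&(W[...,2]<70)
    print(n,'blocktop',rect(W[t][:,:2]),np.median(W[t][:,2]))
    w=m&(W[...,2]>106)
    k,l,st,c=cv2.connectedComponentsWithStats(w.astype(np.uint8))
    for i in range(1,k):
        q=W[l==i]
        if len(q)<30: continue
        hi=q[q[:,2]>np.percentile(q[:,2],90)-4]
        print(c[i],len(q),rect(hi[:,:2]),'ztop',np.percentile(q[:,2],[50,90]))
im=np.load('top0.npz')['color'][180:310,220:440,::-1]
cv2.imwrite('pics/crop.png',cv2.resize(im,None,fx=3.6,fy=3.6,interpolation=2))
E
```

```text
top blocktop (array([502.3, 189.2]), array([285. ,  40.1]), np.float64(-1.548)) 64.13883681821824
side blocktop (array([498.6, 184.8]), array([305.9,  42.8]), np.float64(-1.571)) 63.149161915144646
[334.7  210.95] 40 (array([518.4, 263.8]), array([11.2,  3.6]), np.float64(-1.424)) ztop [125.44262863 134.36470126]
```

View pics/crop.png

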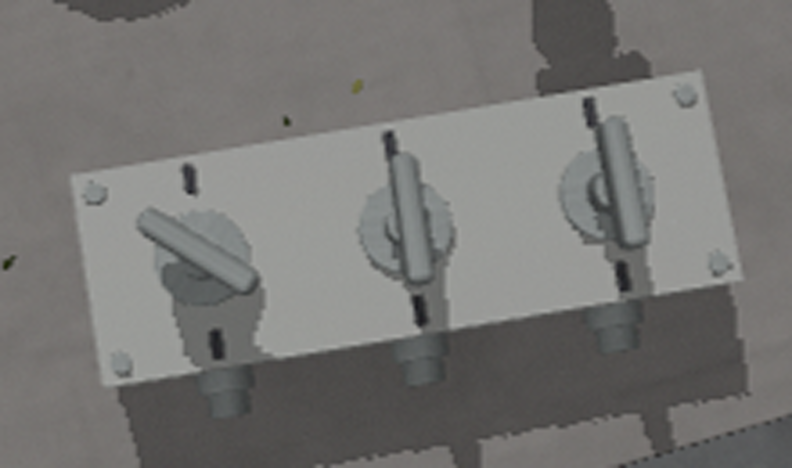

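The crop shows the left wing (about 275,248 in the full image) turned about 50° from its ribs. The other two wings lie in line with theirs. My x range cut off part of the block, so I'll measure again.

```bash
python3 - <<'E'
from h import *
for n in('top','side'):
    d=dict(np.load(n+'0.npz'));W=cloud(d)
    m=(W[...,0]>430)&(W[...,0]<660)&(W[...,1]>0)&(W[...,1]<380)
    t=m&(W[...,2]>58)&(W[...,2]<70)
    k,l,st,c=cv2.connectedComponentsWithStats(t.astype(np.uint8))
    i=1+np.argmax(st[1:,4]);t=l==i
    print(n,'blocktop',rect(W[t][:,:2]),np.median(W[t][:,2]))
    w=m&(W[...,2]>98)
    k,l,st,c=cv2.connectedComponentsWithStats(w.astype(np.uint8))
    for i in range(1,k):
        q=W[l==i]
        if len(q)<30: continue
        p9=np.percentile(q[:,2],90)
        hi=q[q[:,2]>p9-5]
        print(c[i].round(),len(q),rect(hi[:,:2]),'ztop',np.percentile(q[:,2],[50,90]))
E
```

```text
top blocktop (array([549.7, 185.5]), array([300.4, 100.6]), np.float64(-1.429)) 64.17364868757056
[393. 231.] 340 (array([562.9,  91.7]), array([57.7, 12.3]), np.float64(0.163)) ztop [116.62652303 118.79913503]
[334. 240.] 298 (array([549.2, 185.7]), array([57.6, 12.1]), np.float64(0.115)) ztop [117.02008349 119.01872606]
[275. 249.] 333 (array([536. , 279.7]), array([56.9, 11.9]), np.float64(1.005)) ztop [134.898907   137.16402785]
side blocktop (array([547.5, 188.4]), array([304.3, 100.2]), np.float64(-1.429)) 63.18938605242306
[323. 154.] 331 (array([561.1,  96.2]), array([56.4, 14.2]), np.float64(0.158)) ztop [110.62579851 117.17931956]
[323. 187.] 375 (array([547.4, 189.9]), array([56.3, 15.3]), np.float64(0.118)) ztop [111.6006577  117.04663519]
[323. 219.] 467 (array([533.6, 283.2]), array([57.7, 12.9]), np.float64(1.013)) ztop [127.57261803 135.27484937]
```

Both cameras agree with the description. The block's yaw is 0.142, and the raised plug is at about (535.5, 280.5) with its wing at 1.007. The predicted port centre is (535.6, 280.5), so the turn is −0.865 rad. I'll check IK and then hover.

```bash
cat >> h.py <<'E'
def q(a): return [float(np.cos(a/2)),float(np.sin(a/2)),0.0,0.0]
C=np.array([535.5,280.6]); A0=1.007; A1=0.142
E
python3 - <<'E'
from h import *
from plant import env
print(env.hold_point_z)
for off in(0,np.pi):
    for a,z in((A0,200),(A0,104),(0.57,104),(A1,104),(A1,86)):
        j=env.ik([*C,z],q(a+off)); print(off,a,z,None if j is None else np.round(j,2))
E
```

```text
18.8
0 1.007 200 [-0.87  0.5   0.43  1.92 -0.29  0.78 -0.84]
0 1.007 104 [-0.79  0.62  0.33  1.99 -0.35  0.58 -0.79]
0 0.57 104 [-0.87  0.65  0.45  2.   -0.48  0.6  -1.1 ]
0 0.142 104 [-0.93  0.67  0.55  2.   -0.58  0.63 -1.42]
0 0.142 86 [-0.92  0.69  0.53  2.01 -0.6   0.6  -1.41]
3.141592653589793 1.007 200 [-0.3   0.5  -0.4   1.88  0.26  0.81  1.74]
3.141592653589793 1.007 104 [-0.32  0.63 -0.38  1.96  0.38  0.62  1.63]
3.141592653589793 0.57 104 [-0.4   0.61 -0.26  1.97  0.27  0.6   1.3 ]
3.141592653589793 0.142 104 [-0.47  0.6  -0.16  1.97  0.17  0.58  0.97]
3.141592653589793 0.142 86 [-0.47  0.63 -0.16  1.98  0.18  0.54  0.96]
```

```bash
python3 - <<'E'
from h import *
from plant import env
env.gripper_to(0.5,10)
env.reach([*C,190],q(A0+np.pi)); env.sleep(0.3)
s=env.state();print(s['t'],s['tcp_pos'],s['orientation'],s['opening'],s['ft_force'])
d=env.capture('wrist');print(d['camera_matrix'],d['hand_eye'])
np.savez('wrist1.npz',**d,tcp=s['tcp_pos'],ori=s['orientation'])
cv2.imwrite('pics/wrist1.png',d['color'][:,:,::-1])
E
```

```text
2.8917 [535.26699419 281.22838443 190.00662509] [-4.82830926e-01  8.75713592e-01  4.00909771e-05  2.12078372e-05] 0.4942809485182094 [-0.47399617 -0.44971159  0.50305582]
[[325.1922621    0.         282.54640621]
 [  0.         325.1922621  205.36658474]
 [  0.           0.           1.        ]] [[-2.63050110e-05 -9.58480954e-01 -2.85156554e-01  7.89417530e+01]
 [ 9.99999725e-01  1.86158076e-04 -7.17970431e-04 -2.91822145e-01]
 [ 7.41245179e-04 -2.85156495e-01  9.58480685e-01 -1.64365444e+02]
 [ 0.00000000e+00  0.00000000e+00  0.00000000e+00  1.00000000e+00]]
```

View pics/wrist1.png

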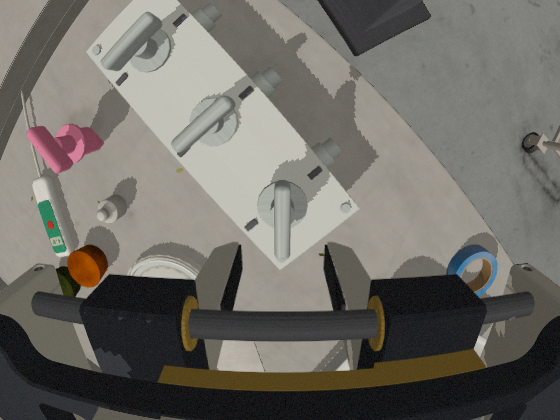

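The wrist view shows the raised wing at (283,222), upright in the image and centred between the fingertips at 240 and 327. The other wings are clear of the gripper. Now I'll descend and grip.

```bash
python3 - <<'E'
from h import *
from plant import env
p=lambda m:(lambda s:print(m,round(s['t'],2),s['tcp_pos'].round(1) if hasattr(s['tcp_pos'],'round') else s['tcp_pos'],np.round(s['ft_force'],1),np.round(s['ft_torque'],2),round(s['opening'],3)))(env.state())
env.movel([*C,104],velocity=80);p('down')
env.gripper_to(0.0,12);env.sleep(.2);p('grip')
for a in np.linspace(A0,A1,4)[1:]:
    env.movel([*C,104],ori=q(a+np.pi),velocity=60);p(a)
env.sleep(.2)
d=env.capture('side');np.savez('side2.npz',**d)
cv2.imwrite('pics/side2.png',cv2.resize(d['color'][120:300,230:430,::-1],None,fx=3,fy=3))
E
```

```text
down 4.17 [535.8 280.8 104.5] [-0.3  0.5  0.3] [ 0.13  0.03 -0.  ] 0.5
grip 4.92 [535.6 280.7 104.1] [ 0.4 -0.1  2.1] [0.09 0.02 0.02] 0.207
0.7186666666666666 5.37 [535.5 280.7 104.1] [-0.3 -0.4  1.9] [ 0.07 -0.07 -0.02] 0.207
0.43033333333333335 5.81 [535.4 280.6 103.8] [ 1.1  0.2 -1.1] [ 0.11 -0.15  0.01] 0.208
0.142 6.25 [535.  280.4 103.5] [ 0.2  0.5 -5.3] [0.15 0.05 0.02] 0.208
```

View pics/side2.png

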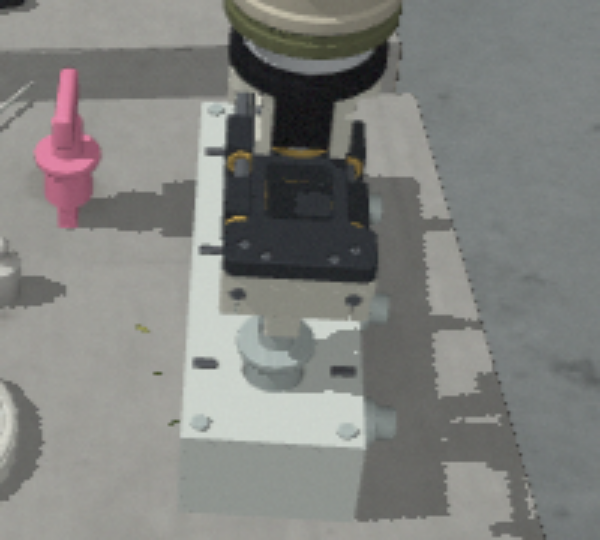

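The jaws stopped at about 19 mm. That matches the 20 mm neck below the wing, not the 12 mm wing, so the fingertips are too low. I'll check whether the wing turned.

```bash
python3 - <<'E'
from h import *
from plant import env
a=env.capture('top')['color'][160:310,210:440,::-1];b=env.capture('wrist')['color'][100:400,130:430,::-1]
cv2.imwrite('pics/t3.png',np.hstack([cv2.resize(a,(400,261)),cv2.resize(b,(261,261))]))
cv2.imwrite('pics/t3.png',cv2.resize(b,(600,600)))
E
```

```text
(no output)
```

View pics/t3.png

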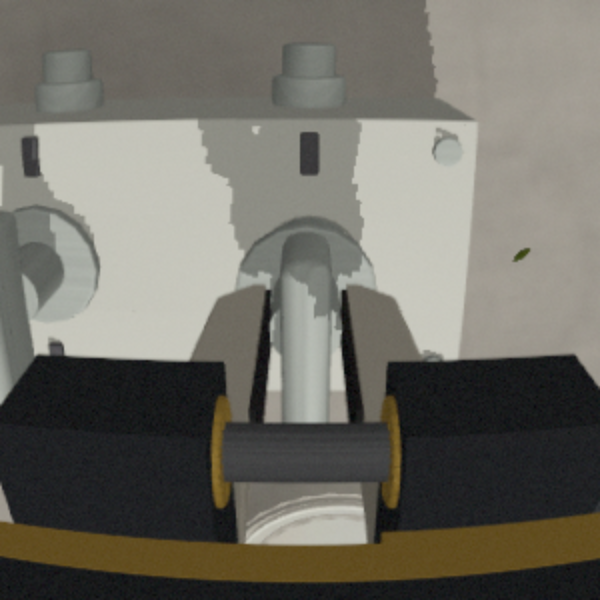

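The wing turned along with the neck and now lies in line with the rib (rib at 309,153; wing at x≈305). Opening the jaws should let it drop.

```bash
python3 - <<'E'
from h import *
from plant import env
env.gripper_to(0.5);env.sleep(.3)
s=env.state();print(s['t'],s['tcp_pos'],s['ft_force'],s['opening'])
env.movel([*C,190],velocity=120);env.sleep(.2)
d=env.capture('wrist');cv2.imwrite('pics/w4.png',d['color'][:,:,::-1])
d=env.capture('side');W=cloud(d);cv2.imwrite('pics/s4.png',cv2.resize(d['color'][120:300,230:430,::-1],None,fx=3,fy=3))
m=(abs(W[...,0]-C[0])<40)&(abs(W[...,1]-C[1])<35)&(W[...,2]>95)&(W[...,2]<150)
print(np.percentile(W[m][:,2],[50,90]) if m.any() else 0)
E
```

```text
7.5583 [535.48296721 280.60547217 103.94794081] [-0.13175535  0.1181633  -0.24155669] 0.501960761202749
[110.33371434 117.21594622]
```

View pics/w4.png

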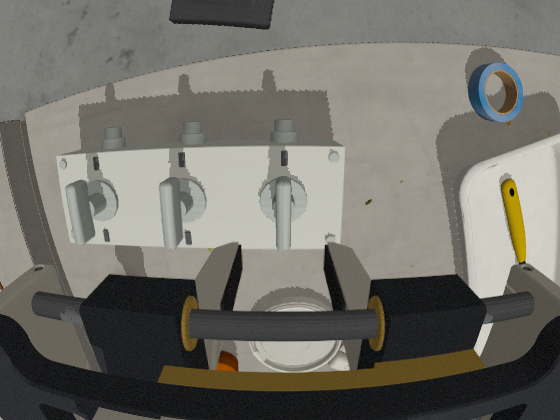

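View pics/s4.png

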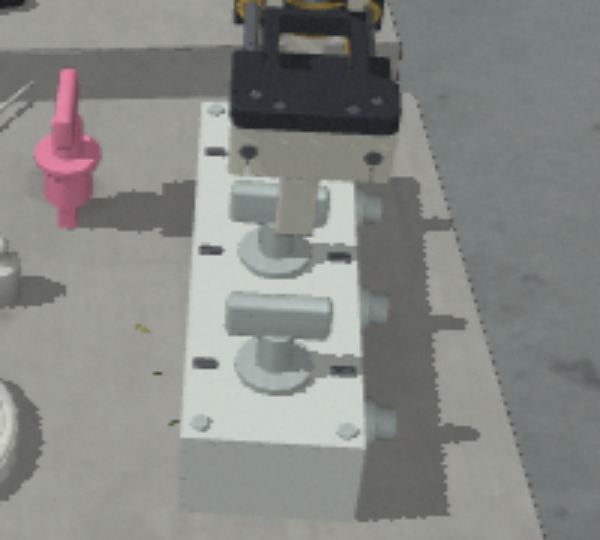

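The plug has dropped home. Its collar sits on the block (275,365 in the side crop), the wing is in line with the ribs, and the wing top reads 117 mm, the same as the seated plugs. I'll withdraw, take a last measurement and hand in.

```bash
python3 - <<'E'
from h import *
from plant import env
env.movel([*C,270],velocity=150)
env.move_joints([-1.178,0.599,-0.003,1.599,0.002,0.943,-0.08]);env.sleep(.2)
for n in('top','side'):
    W=cloud(env.capture(n))
    w=(W[...,0]>430)&(W[...,0]<660)&(W[...,1]>0)&(W[...,1]<380)&(W[...,2]>98)
    k,l,st,c=cv2.connectedComponentsWithStats(w.astype(np.uint8))
    for i in range(1,k):
        r=W[l==i]
        if len(r)<30: continue
        p9=np.percentile(r[:,2],90);print(n,rect(r[r[:,2]>p9-5][:,:2]),p9.round(1))
s=env.state();print(s['t'],s['ft_force'])
env.close_job()
E
```

```text
top (array([562.3,  91.9]), array([56.8, 12.2]), np.float64(0.146)) 119.2
top (array([549.4, 185.7]), array([57.5, 12. ]), np.float64(0.116)) 119.0
top (array([535.8, 278.8]), array([57.2, 11.7]), np.float64(0.145)) 119.0
side (array([561.3,  94.7]), array([56.5, 15.3]), np.float64(0.155)) 116.9
side (array([547.3, 190.7]), array([56.1, 14.8]), np.float64(0.049)) 117.1
side (array([534.6, 284. ]), array([57. , 15.7]), np.float64(0.072)) 117.3
11.275 [ 0.32342802 -0.20669657  1.57418886]
the job is handed in; nothing more can be done
```

I turned the raised plug, in the block's +y port, by −0.865 rad until its wing lined up with the ribs. When I opened the jaws it dropped home. I then moved the arm clear and handed the job in at 11.3 s.

- **Height:** the wing top is at 119.0 mm in the top camera and 117.3 mm in the side camera, level with the two seated plugs. It started about 18 mm higher.
- **Angle:** the wing is at 0.145 rad in the top camera, against the block's 0.142. The side camera reads 0.072, but its angles are noisy; both are within the 0.3 rad limit.
- **Other two plugs:** they moved less than about 1.5 mm between views, which is within measurement noise.
- **What went differently from plan:** the jaws closed to about 19 mm, so they gripped the 20 mm neck just below the wing instead of the 12 mm wing. The wing still turned with the gripper, as the wrist picture showed before I let go.

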